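# Vent a filter holder and loosen its locking ring by two counted turns

## Robot

A 7-joint arm with a two-finger parallel gripper is mounted at the origin on a cart in front of the work surface, level with it; the furniture and walls round the work are solid. World frame = base frame: x ahead of the robot, y to its left, z up, the work surface at z = 0. Lengths are in mm, angles in rad, forces in N, time in s.
With the tool pointing down it reaches from about 375 to 925 mm from the base axis. Payload 3.1 kg.
Tool frame: the origin (TCP) lies between the finger pads; the fingertips stand 14 mm ahead of it and the grasp point (between the pads) lies 5 mm behind it (arm.tip_reach is the distance from the TCP to the fingertips, in mm); z points along the fingers, y is the line along which they close (so a half turn about z gives the same grasp; the last joint's range is limited). The gripper opens to 85 mm and grips with 20 to 120 N. Pads are 22 mm wide; open, the fingers measure 114 mm over their backs; the gripper's body (76 mm by 85 mm) begins 54 mm behind the grasp point. The pads swing forward as they close: fully open they stand 13 mm farther back than shut.
Start: joints at [1.015, 0.383, 0.044, 1.598, -0.018, 1.161, -0.05], TCP at [287.303, -583.06, 209.169] pointing down, gripper open.
Joint ranges: [-2.61, 2.61], [-0.41, 2.15], [-1.48, 1.57], [0, 2.5], [-1.57, 4.71], [0.05, 1.97], [-2.85, 2.85]. Speed limits (rad/s): [2.79, 2.79, 3.14, 3.14, 3.14, 3.14, 3.14].

## Interface

Orientations are given as a unit quaternion [w, x, y, z].
In Python, from cell import arm gives the robot as it stands.
- The arm moves only by the tool play_rows, never from a script. Its argument "targets" is a list of rows, each an object with "xyz": the shift along the tool's x, y, z in m, a list of three; "twist": the turn about the tool's z in degrees. A call has 1 to 5 rows; each row shifts and turns the commanded pose from where the row before left it, along the tool's axes as they then stand; what a row does not reach is not made up. A row lasts 1/8 s, in which the tool goes at most 62.5 mm and 10.7 degrees, less where a joint would pass 70% of its speed; a pose out of reach is approached as far as the arm can. A call is refused whole if a number of a shift passes 0.0625 or a number of a turn 10.7, either way. A call with a gripper value outside its range is refused whole. "claw" is the closure, from 0 (fully open) to 1 (shut), set as the call begins (left out, the last holds). The fingers move at their own pace and stop on an object; "grip_force" is the grip in N (left out, the last holds). Time passes only in rows, so rows that do not move let the fingers close. It gives the time, the measured TCP pose, the force, the opening and the grip force at its end, in the units of the state.
- arm.sense(): the state, without advancing time (a new reading comes with each control period).
- arm.camera(name): name is "scene" or "side" or "wrist"; returns a dict with "image" (400x640x3 uint8, red, green, blue), "K" (3x3 intrinsics, pixels), "D" ([k1, k2, p1, p2, k3] as OpenCV has them; the pictures are not rectified), "position" and "rotation" of the camera in the world. Camera axes: x right, y down, z forward; pixel columns grow to the right and rows downward; lengths in mm; the calibration is good to about 2 mm. A picture is of the moment at which its call begins. There is no depth.
- arm.hand_in(): hands the job in; it is judged then, once.
Trained networks look in a picture, given as the dict that the camera call returned (one of the last four; its "shot" number tells which), for a name from the list of things; names that differ only in an ending like _2 or _b are one class to them, and where a whole thing is asked for, a point or a joint stands for the part that bears it (a point fixed in the world has none). Each returns a list of dicts, best first, with "score" (0 to 1); they miss things now and then, are a little off and sometimes report something else, mostly with a low value. They report only what shows in the picture. A call takes as long as a camera call.
- arm.search_frame(picture, target): "position" ([x, y, z] in mm, in the coordinates of the camera as it stood for that picture, good to about 4 mm: the middle of the surface that is visible of it).
- arm.outline_of(picture, target): "pixels" (400x640 bool, what is visible of it).
The state is a dict: "time_s": time; "joint_pos": joint angles; "qvel": joint speeds; "joint_torque": joint torques, N m; "tool_pos": TCP position; "eef_rot": TCP orientation; "wrist_force": force on the tool from outside, world axes, zero at the start; "torque": the same for the moment, N m; "finger_gap": opening from 0.0 (shut) to 1.0 (fully open); "finger_force": force on a finger pad.
Only numpy, scipy, OpenCV 4.12 (cv2) and the standard library are available. Lean on these libraries where they do the work, as an engineer would, in place of code of your own. Each camera call takes 0.05 s, during which the arm holds its last target. There are 200 camera calls.

## Task

Vent the filter holder by pressing its small vent button fully down with a fingertip and holding it there for about a second. Then, with light fingertip pressure, roll the big knurled locking ring round counter-clockwise (seen from above) until it stands two full turns from tight: its dark line starts a little past the pale post, so stop when the line has come round to the post for the second time. Do not pinch or lift anything, leave the tape roll, the loose cap and the cuvette where they are, and finish clear.

Things in the scene. Friction and masses are not known exactly. Their poses are not given: they have to be found in the camera images.
- holder: steel filter holder fixed to the worktop; origin at the centre of its underside. A round dark flange (124 mm diameter, 12 mm high) carries a barrel with the aluminium locking ring on top. A short arm, 34 mm wide, runs 108 mm from the axis along the holder's -y and carries the vent button. A pale post, the fixed mark, stands on the flange on the holder's -x side.
- ring_axis (a point): fixed point on the ring's vertical axis, at the height of the ring's upper face when not pressed (64 mm above the worktop). The ring is 18 mm high and 100 mm in diameter over its knurls (36 ribs, 2 mm proud). Its flat upper face reaches from radius 24 mm (hole with a sight glass 11 mm lower) to 48 mm.
- ring_mark (a point): middle of the dark radial line (19 mm long, 6 mm wide) on the ring's upper face, 37 mm from the axis; it turns and sinks with the ring. The ring sits on a wave spring: pressed from above it sinks up to 5 mm (1.2 N starts it, then 1.2 N per mm, 7 N at the bottom).
- fixed_mark (a point): top of the pale post (6 x 8 mm, top 46 mm above the worktop), 58 mm from the axis on the holder's -x side; at tight, and after each full turn, the ring's dark line points at it
- ring (a joint): turn of the ring in rad: 0 tight, growing counter-clockwise from above; 6.28 is one full turn, 12.57 two. Starts at 0.3 to 1.2; stays where left; does not climb. 0.03 Nm turns it, about 1 N at the rim: a fingertip pressed 2 to 3 mm down on its face near radius 38 mm and led round in a circle carries it along by friction with little slip.
- vent (a joint): travel of the vent button in m: 0 up, 0.008 fully down; about 1.2 N start it and 4.8 N push it fully down; it springs back
- vent_top (a point): fixed point at the centre of the top of the released vent button, 45 mm above the worktop, 90 mm from the ring's axis along the holder's -y. The button is a black disc of 22 mm diameter that stands 12 mm out of a steel boss of 34 mm diameter.
- tape_roll: roll of tape lying flat, 62 mm diameter, 19 mm high, loose on the worktop on the holder's +y side; origin at its underside. Leave alone.
- loose_cap: white screw cap, 20 mm diameter, 13 mm high, loose on the worktop near the vent arm, on the robot's side; origin at its underside. Leave alone.
- cuvette: clear cuvette 12 x 12 x 45 mm, standing loose on the worktop near the vent arm, on the far side; origin at its underside. Leave alone.

How it is judged (in metres and radians):
On the way, in this order (a step that is already met when the one before it is completed fails the run):
1. the vent button is held fully down while the ring is still tight (value of joint vent above 0.006 m and value of joint ring below 1.6 rad), for 0.6 s.
2. the ring has passed one full turn from tight (value of joint ring above 6.28 rad).
3. the ring stands two full turns from tight (value of joint ring between 12.17 and 12.97 rad), for 0.2 s.
At the end, for the whole second after the job is handed in: The vent button was held at least 6 mm down for 0.6 s before the ring was turned; the ring then went past one turn and now rests at two full turns from tight, within 0.4 rad (23 degrees); the vent button is up again; the tape roll, cap and cuvette are within 15 mm of where they began (all of step 3 and velocity of joint ring between -0.05 and 0.05 rad/s and value of joint vent below 0.0015 m and distance of each of tape_roll, loose_cap, cuvette from where it was at the start of the episode below 0.015 m); the robot touches nothing.
It fails at once if a bystander is lifted, knocked over or pushed away (distance of any of tape_roll, loose_cap, cuvette from where it was at the start of the episode above 0.02 m or angle between cuvette's own z axis and vertical above 0.5 rad).
It fails at once if the holder is pressed much harder than a light fingertip (over 60 N) (contact force between any of the arm, the fingers and holder above 60 N).
It also fails if it takes over 64 s, if anything falls off the work surface, if the arm or the gripper's body presses on something with over 40 N, if the wrist force passes 120 N, or if a joint passes its speed limit or range.

## Working session

There is one attempt and no reset: what is moved stays moved. The work goes in short steps, Python scripts to look and compute and a tool call to move; the robot and the scene stay as the last step left them, time stands still between calls to the robot, and variables do not carry over. Pictures are saved under pics/ and viewed, at most 10 in all, crops included, and the job is handed in when it is done.

Besides the shell and the picture viewer there is one more tool, called after "Request:" as a command line: name --argument value ..., lists and objects as JSON in quotes. play_rows: Moves the arm, as the interface text tells. Its arguments: {"type":"object","properties":{"targets":{"type":"array","items":{"type":"object","properties":{"xyz":{"type":"array","items":{"type":"number"}},"twist":{"type":"number"}}}},"claw":{"type":"number"},"grip_force":{"type":"number"}},"required":["targets"]}

```bash
mkdir -p pics; cat > h.py <<'E'
import numpy as np,cv2
from cell import arm
def ray(p,uv):
    n=cv2.undistortPoints(np.array([[uv]],float),np.array(p["K"]),np.array(p["D"]))[0,0]
    d=np.array(p["rotation"])@np.array([n[0],n[1],1]);return np.array(p["position"]),d
def onz(p,uv,z):
    o,d=ray(p,uv);return o+d*(z-o[2])/d[2]
def world(p,c): return np.array(p["position"])+np.array(p["rotation"])@np.array(c)
def save(p,n): cv2.imwrite("pics/"+n,np.array(p["image"])[:,:,::-1])
E
python3 - <<'E'
from h import *
s=arm.sense();print(s["tool_pos"],s["eef_rot"],s["wrist_force"],s["time_s"],arm.tip_reach)
ims=[]
for c in("scene","side"):
    p=arm.camera(c);ims.append(p["image"])
    save(p,c+"0.png")
    for t in("holder","ring_mark","ring","vent","vent_top","fixed_mark","ring_axis","tape_roll","loose_cap","cuvette"):
        try:
            r=arm.search_frame(p,t)
            print(c,t,[(np.round(world(p,x["position"])).tolist(),round(x["score"],2)) for x in r[:2]])
        except Exception as e: print(t,e)
E
```

```text
[ 286.86355241 -582.13050786  207.7584289 ] [-1.29044733e-03  9.73899937e-01  2.26973806e-01 -3.72390374e-04] [-0.17015611  0.00840566 -0.09058013] 0.0 14.0
holder matmul: Input operand 1 has a mismatch in its core dimension 0, with gufunc signature (n?,k),(k,m?)->(n?,m?) (size 3 is different from 4)
ring_mark matmul: Input operand 1 has a mismatch in its core dimension 0, with gufunc signature (n?,k),(k,m?)->(n?,m?) (size 3 is different from 4)
ring matmul: Input operand 1 has a mismatch in its core dimension 0, with gufunc signature (n?,k),(k,m?)->(n?,m?) (size 3 is different from 4)
vent matmul: Input operand 1 has a mismatch in its core dimension 0, with gufunc signature (n?,k),(k,m?)->(n?,m?) (size 3 is different from 4)
vent_top matmul: Input operand 1 has a mismatch in its core dimension 0, with gufunc signature (n?,k),(k,m?)->(n?,m?) (size 3 is different from 4)
fixed_mark matmul: Input operand 1 has a mismatch in its core dimension 0, with gufunc signature (n?,k),(k,m?)->(n?,m?) (size 3 is different from 4)
ring_axis matmul: Input operand 1 has a mismatch in its core dimensi
[... 1156 characters left out ...]
 a mismatch in its core dimension 0, with gufunc signature (n?,k),(k,m?)->(n?,m?) (size 3 is different from 4)
ring_axis matmul: Input operand 1 has a mismatch in its core dimension 0, with gufunc signature (n?,k),(k,m?)->(n?,m?) (size 3 is different from 4)
tape_roll matmul: Input operand 1 has a mismatch in its core dimension 0, with gufunc signature (n?,k),(k,m?)->(n?,m?) (size 3 is different from 4)
loose_cap matmul: Input operand 1 has a mismatch in its core dimension 0, with gufunc signature (n?,k),(k,m?)->(n?,m?) (size 3 is different from 4)
cuvette matmul: Input operand 1 has a mismatch in its core dimension 0, with gufunc signature (n?,k),(k,m?)->(n?,m?) (size 3 is different from 4)
```

View pics/scene0.png

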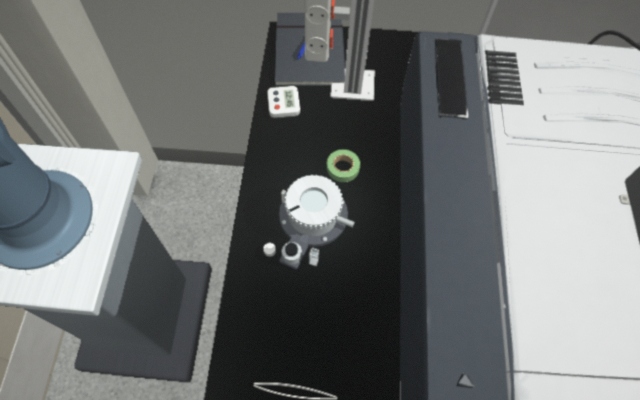

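View pics/side0.png

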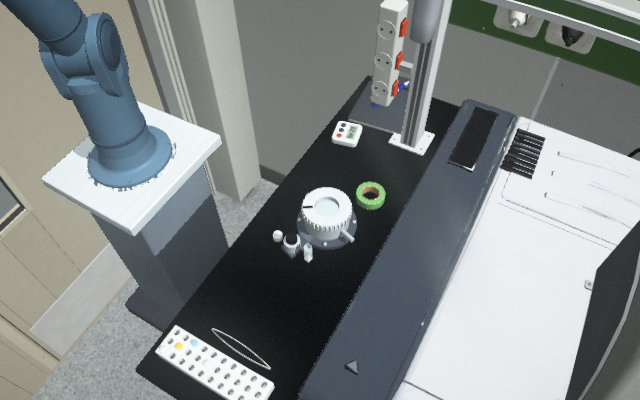

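The scene view shows the ring at about (314,203) with its dark line near (293,208), the vent button at (292,250), the cap at (269,249), the cuvette at (314,256) and the tape at (343,165). The side view agrees. The camera rotation is a quaternion, so I'll fix the helper.

```bash
cat > h.py <<'E'
import numpy as np,cv2
from scipy.spatial.transform import Rotation as R
from cell import arm
def rot(q): return R.from_quat(np.roll(q,-1)).as_matrix()
def ray(p,uv):
    n=cv2.undistortPoints(np.array([[uv]],float),np.array(p["K"]),np.array(p["D"]))[0,0]
    return np.array(p["position"]),rot(p["rotation"])@np.array([n[0],n[1],1])
def onz(p,uv,z):
    o,d=ray(p,uv);return o+d*(z-o[2])/d[2]
def world(p,c): return np.array(p["position"])+rot(p["rotation"])@np.array(c)
def save(p,n): cv2.imwrite("pics/"+n,np.array(p["image"])[:,:,::-1])
Z=dict(holder=0,ring=64,ring_mark=64,vent=45,vent_top=45,fixed_mark=46,ring_axis=64,tape_roll=19,loose_cap=13,cuvette=45)
def look(p,names):
    for t in names:
        r=arm.search_frame(p,t)
        o=arm.outline_of(p,t)
        c=None
        if o and o[0]["pixels"].any():
            v,u=np.nonzero(o[0]["pixels"]);uv=(u.mean(),v.mean());c=(np.round(uv,1).tolist(),len(u),np.round(onz(p,uv,Z[t])).tolist())
        print(t,[(np.round(world(p,x["position"])).tolist(),round(x["score"],2)) for x in r[:2]],c)
E
python3 - <<'E'
from h import *
print(rot(arm.sense()["eef_rot"]).round(3).tolist())
for c in("scene","side"):
    p=arm.camera(c);print(c);look(p,Z)
E
```

```text
[[0.897, 0.442, 0.0], [0.442, -0.897, 0.0], [0.0, -0.0, -1.0]]
scene
holder [([496.0, 22.0, 51.0], 0.9)] ([310.9, 216.3], 4348, [500.0, 48.0, 0.0])
ring [([505.0, 44.0, 63.0], 0.66), ([498.0, 23.0, 51.0], 0.2)] ([313.0, 201.9], 1932, [503.0, 45.0, 64.0])
ring_mark [([504.0, 40.0, 66.0], 0.88)] None
vent [([474.0, -34.0, 48.0], 0.48)] ([291.0, 249.0], 142, [474.0, -36.0, 45.0])
vent_top [([498.0, 23.0, 53.0], 0.84)] ([310.8, 216.1], 4248, [501.0, 27.0, 45.0])
fixed_mark [([500.0, 21.0, 49.0], 0.63)] ([310.6, 216.4], 4464, [501.0, 26.0, 46.0])
ring_axis [([498.0, 26.0, 56.0], 0.72)] ([310.8, 216.5], 4443, [502.0, 17.0, 64.0])
tape_roll [([552.0, 148.0, 20.0], 0.97), ([506.0, 47.0, 64.0], 0.18)] ([342.9, 165.6], 742, [551.0, 150.0, 19.0])
loose_cap [] ([269.3, 249.4], 129, [434.0, -28.0, 13.0])
cuvette [([511.0, -46.0, 38.0], 0.57)] None
side
holder [([509.0, 23.0, 46.0], 0.76)] ([322.3, 222.4], 3410, [495.0, 49.0, 0.0])
ring [([508.0, 41.0, 61.0], 0.79), ([437.0, -31.0, 12.0], 0.69)] ([326.2, 209.7], 1534, [509.0, 39.0, 64.0])
ring_mark [([507.0, 37.0, 58.0], 0.88), ([508.0, 25.0, 49.0], 0.55)] ([326.1, 209.4], 1549, [509.0, 40.0, 64.0])
vent [([478.0, -35.0, 44.0], 0.62), ([515.0, -41.0, 29.0], 0.57)] ([291.5, 238.6], 135, [478.0, -40.0, 45.0])
vent_top [([503.0, 19.0, 52.0], 0.95)] ([322.5, 222.4], 3437, [511.0, 21.0, 45.0])
fixed_mark [([508.0, 24.0, 52.0], 0.96)] ([322.1, 222.6], 3446, [511.0, 20.0, 46.0])
ring_axis [([503.0, 26.0, 55.0], 0.85)] ([322.4, 222.4], 3479, [517.0, 10.0, 64.0])
tape_roll [([550.0, 151.0, 17.0], 0.64)] ([369.9, 195.6], 597, [555.0, 146.0, 19.0])
loose_cap [([478.0, -34.0, 46.0], 0.39)] None
cuvette [([513.0, -39.0, 30.0], 0.7)] None
```

Request:
play_rows --targets '[{"xyz": [0.041, -0.0406, 0], "twist": 0}, {"xyz": [0.041, -0.0406, 0], "twist": 0}, {"xyz": [0.041, -0.0406, 0], "twist": 0}, {"xyz": [0.041, -0.0406, 0], "twist": 0}, {"xyz": [0.041, -0.0406, 0], "twist": 0}]' --claw 1

```text
time_s: 3.82
tool_pos: [382.0, -308.7, 209.5]
eef_rot: [0.0, 0.974, 0.227, 0.0]
wrist_force: [1.2, -1.3, -0.1]
finger_gap: 0.005
finger_force: 0.0
```

Request:
play_rows --targets '[{"xyz": [0.035, -0.035, 0], "twist": 0}, {"xyz": [0.03, -0.03, 0], "twist": 0}, {"xyz": [0.0, 0.0, 0], "twist": -10.7}, {"xyz": [0, 0, 0], "twist": -10.7}, {"xyz": [0, 0, 0], "twist": -10.7}]'

```text
time_s: 4.45
tool_pos: [411.1, -223.2, 209.4]
eef_rot: [0.0, 0.872, 0.49, 0.0]
wrist_force: [0.3, -0.9, -0.6]
finger_gap: 0.002
finger_force: 0.0
```

Request:
play_rows --targets '[{"xyz": [0, 0, 0], "twist": -10.7}, {"xyz": [0, 0, 0], "twist": 0}]'

```text
time_s: 4.7
tool_pos: [411.1, -223.4, 209.4]
eef_rot: [0.0, 0.825, 0.566, 0.0]
wrist_force: [0.1, 0.1, -0.3]
finger_gap: 0.002
finger_force: 0.0
```

```bash
python3 - <<'E'
from h import *
s=arm.sense();print(s["time_s"],s["tool_pos"],rot(s["eef_rot"]).round(3).tolist(),s["wrist_force"])
p=arm.camera("wrist");save(p,"w1.png");look(p,("ring","vent","loose_cap","cuvette"))
print(p["position"],[onz(p,x,64).round().tolist() for x in((0,0),(639,0),(320,200),(639,399))])
E
```

```text
4.7 [ 411.09800296 -223.37480644  209.35013818] [[0.36, 0.933, 0.0], [0.933, -0.36, -0.0], [-0.0, 0.0, -1.0]] [ 0.12281146  0.12817672 -0.32996485]
ring [] None
vent [] None
loose_cap [] None
cuvette [] None
[ 437.2322849  -158.53941064  373.47825896] [[222.0, 17.0, 64.0], [715.0, -174.0, 64.0], [407.0, -238.0, 64.0], [667.0, -598.0, 64.0]]
```

View pics/w1.png

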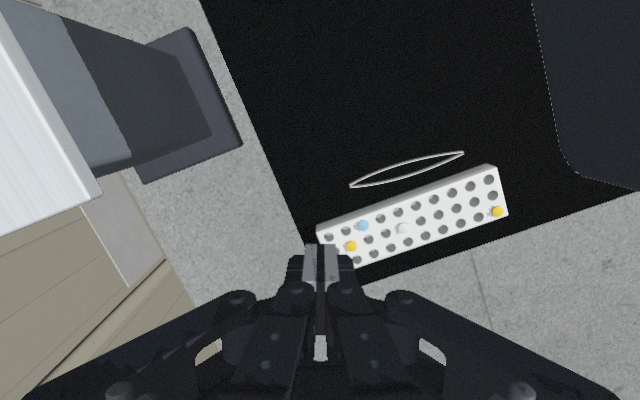

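The wrist view shows only the rack near (410,215) and the closed fingertips near (320,250). The holder is beyond the top edge, so I'll move on over the vent.

Request:
play_rows --targets '[{"xyz": [0.05, -0.0017, 0], "twist": 0}, {"xyz": [0.05, -0.0017, 0], "twist": 0}, {"xyz": [0.05, -0.0017, 0], "twist": 0}, {"xyz": [0.0456, -0.0017, 0], "twist": 0}, {"xyz": [0, 0, 0], "twist": 0}]'

```text
time_s: 5.78
tool_pos: [475.9, -33.2, 209.6]
eef_rot: [-0.0, 0.822, 0.57, 0.001]
wrist_force: [-0.2, -0.8, 0.0]
finger_gap: -0.003
finger_force: 0.0
```

```bash
python3 - <<'E'
from h import *
s=arm.sense();print(s["time_s"],s["tool_pos"],s["wrist_force"])
p=arm.camera("wrist");save(p,"w2.png");look(p,("ring","vent","loose_cap","cuvette"))
E
```

```text
5.775 [475.87420103 -33.21731076 209.63559246] [-0.22149751 -0.76551751  0.02344132]
ring [([508.0, 53.0, 64.0], 0.7)] ([315.6, 82.3], 7950, [505.0, 53.0, 64.0])
vent [([475.0, -34.0, 42.0], 0.64)] ([317.9, 181.2], 391, [475.0, -34.0, 45.0])
loose_cap [([437.0, -23.0, 7.0], 0.54)] ([280.8, 179.2], 337, [435.0, -24.0, 13.0])
cuvette [([508.0, -35.0, 35.0], 0.75)] ([353.5, 169.2], 247, [512.0, -35.0, 45.0])
```

View pics/w2.png

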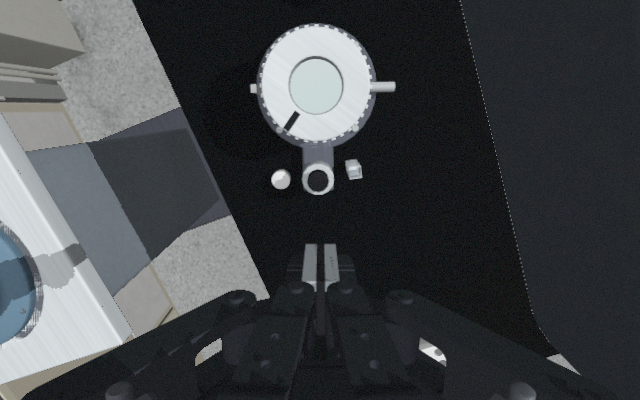

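The wrist view shows the ring centred near (316,86) with its line at (291,121), about 0.9 rad past the post at (254,88). The vent button is at (318,180), the cap at (281,179) and the cuvette at (354,169). All are clear of the descent over the vent.

Request:
play_rows --targets '[{"xyz": [-0.0015, 0, 0.045], "twist": 0}, {"xyz": [0, 0, 0.045], "twist": 0}, {"xyz": [0, 0, 0.035], "twist": 0}, {"xyz": [0, 0, 0.015], "twist": 0}, {"xyz": [0, 0, 0], "twist": 0}]'

```text
time_s: 6.85
tool_pos: [473.6, -39.8, 68.7]
eef_rot: [-0.001, 0.824, 0.566, -0.001]
wrist_force: [0.1, -0.1, -0.3]
finger_gap: -0.001
finger_force: 0.0
```

```bash
python3 - <<'E'
from h import *
s=arm.sense();print(s["time_s"],s["tool_pos"],s["wrist_force"])
p=arm.camera("wrist");save(p,"w3.png");look(p,("ring","vent"))
img=cv2.cvtColor(cv2.imread("pics/w3.png"),cv2.COLOR_BGR2GRAY)
cv2.imwrite("pics/w3g.png",img)
E
```

```text
6.85 [473.60592621 -39.80871203  68.65460614] [ 0.06675596 -0.127222   -0.28863325]
ring [([491.0, 38.0, 63.0], 0.69)] ([309.1, 74.3], 19330, [500.0, 41.0, 64.0])
vent [([469.0, -31.0, 43.0], 0.64)] ([315.9, 217.6], 1053, [475.0, -32.0, 45.0])
```

View pics/w3.png

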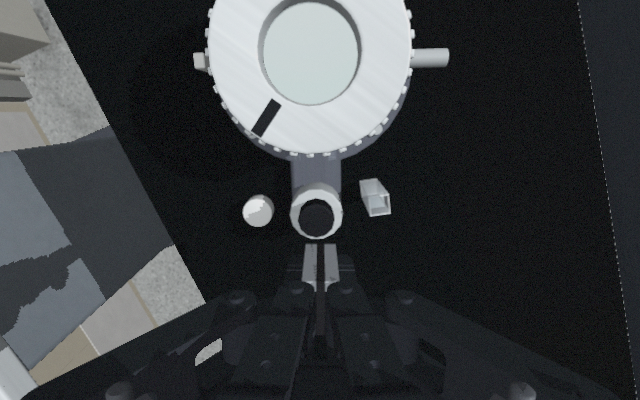

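The button is at (316,217), and the tips sit slightly short of it at (320,245). The ring hole is centred near (310,53), with its line at (266,118).

```bash
python3 - <<'E'
from h import *
s=arm.sense();p=arm.camera("wrist")
f=lambda uv,z:onz(p,uv,z).round(1).tolist()
print("tip",f((320,245),54.7),"btn",f((316,217),45),"hole",f((310,53),64))
print("holeLR",f((259,53),64),f((361,53),64),f((310,104),64),f((310,2),64))
print("outer",f((208,60),64),f((412,60),64),f((310,155),64),"post",f((199,61),46),"stub",f((448,57),35))
print("mark",f((266,118),64), s["tool_pos"])
E
```

```text
tip [474.3, -46.5, 54.7] btn [477.1, -32.8, 45.0] hole [506.2, 49.5, 64.0]
holeLR [483.9, 58.2, 64.0] [528.6, 41.0, 64.0] [497.8, 28.1, 64.0] [514.1, 69.5, 64.0]
outer [460.2, 64.1, 64.0] [550.2, 29.4, 64.0] [488.7, 5.0, 64.0] post [451.3, 69.4, 46.0] stub [577.6, 24.6, 35.0]
mark [475.1, 29.7, 64.0] [475.72381864 -39.76371829  70.75322752]
```

Request:
play_rows --targets '[{"xyz": [0.009, 0, 0], "twist": 0}, {"xyz": [0, 0, 0.004], "twist": 0}, {"xyz": [0, 0, 0], "twist": 0}]'

```text
time_s: 7.52
tool_pos: [477.0, -30.9, 64.8]
eef_rot: [-0.0, 0.824, 0.567, -0.0]
wrist_force: [-0.6, 0.3, 0.1]
finger_gap: 0.002
finger_force: 0.0
```

```bash
python3 - <<'E'
from h import *
s=arm.sense();print(s["time_s"],s["tool_pos"],s["wrist_force"])
a=arm.camera("scene")["image"];b=arm.camera("side")["image"];c=arm.camera("wrist")["image"]
f=lambda i,x,y:cv2.resize(i[y:y+100,x:x+100],(400,400),interpolation=cv2.INTER_CUBIC)
o=np.hstack([f(a,240,180),f(b,250,170)])
cv2.imwrite("pics/c4.png",o[:,:,::-1])
E
```

```text
7.525 [476.96455847 -30.94175972  64.79720995] [-0.61845747  0.29788762  0.0566117 ]
```

View pics/c4.png

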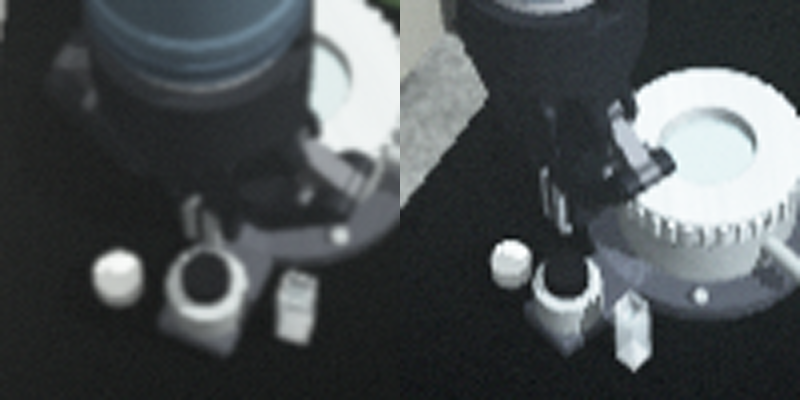

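```bash
python3 - <<'E'
from h import *
a=arm.camera("scene");b=arm.camera("side")
def tri(u,v):
    (o,d),(q,e)=ray(a,u),ray(b,v)
    M=np.c_[d,-e];t=np.linalg.lstsq(M,q-o,rcond=None)[0];x,y=o+d*t[0],q+e*t[1]
    return ((x+y)/2).round(1),np.linalg.norm(x-y).round(1)
print("tip",tri((292.8,240.5),(292.3,228.5)),"btn",tri((291.75,249.5),(291.75,238)))
for z in(51,57):print(onz(a,(292.8,240.5),z),onz(b,(292.3,228.5),z))
print(onz(a,(291.75,249.5),45),onz(b,(291.75,238),45))
E
```

```text
tip (array([476.4, -30.9,  67. ]), np.float64(1.4)) btn (array([474.3, -33.8,  36.4]), np.float64(0.0))
[475.49535217 -23.48601908  51.        ] [469.73802309 -22.62776123  51.        ]
[475.93391375 -26.02471951  57.        ] [472.19182423 -26.01501221  57.        ]
[474.9726896  -37.24439927  45.        ] [477.75038297 -38.43286376  45.        ]
```

Request:
play_rows --targets '[{"xyz": [-0.004, 0, 0], "twist": 0}, {"xyz": [0, 0, 0.004], "twist": 0}, {"xyz": [0, 0, 0.004], "twist": 0}, {"xyz": [0, 0, 0.002], "twist": 0}, {"xyz": [0, 0, 0], "twist": 0}]'

```text
time_s: 8.4
tool_pos: [475.7, -34.8, 54.9]
eef_rot: [-0.0, 0.824, 0.567, -0.0]
wrist_force: [0.5, -0.3, 0.2]
finger_gap: -0.0
finger_force: 0.0
```

```bash
python3 - <<'E'
from h import *
s=arm.sense();print(s["time_s"],s["tool_pos"],s["wrist_force"],s["torque"])
E
```

```text
8.4 [475.68490799 -34.84435216  54.86029666] [ 0.54451702 -0.27014345  0.16565133] [-0.03313584 -0.00308171  0.02640152]
```

Request:
play_rows --targets '[{"xyz": [0, 0, 0.002], "twist": 0}, {"xyz": [0, 0, 0.002], "twist": 0}, {"xyz": [0, 0, 0], "twist": 0}]'

```text
time_s: 8.78
tool_pos: [475.8, -34.9, 51.0]
eef_rot: [-0.0, 0.824, 0.567, -0.0]
wrist_force: [-0.3, -0.1, -0.3]
finger_gap: -0.002
finger_force: 0.0
```

```bash
python3 - <<'E'
from h import *
s=arm.sense();print(s["time_s"],s["tool_pos"],s["wrist_force"],s["torque"])
a=arm.camera("wrist");save(a,"w5.png");a=a["image"];b=arm.camera("side")["image"]
f=lambda i,x,y,w:cv2.resize(i[y:y+w,x:x+w],(400,400),interpolation=cv2.INTER_CUBIC)
o=np.hstack([f(a,220,140,200),f(b,250,170,100)])
cv2.imwrite("pics/c5.png",o[:,:,::-1])
E
```

```text
8.775 [475.78468959 -34.92694099  51.01584955] [-0.3391756  -0.1365598  -0.31096916] [-0.02385042 -0.01433594 -0.04352792]
```

View pics/c5.png

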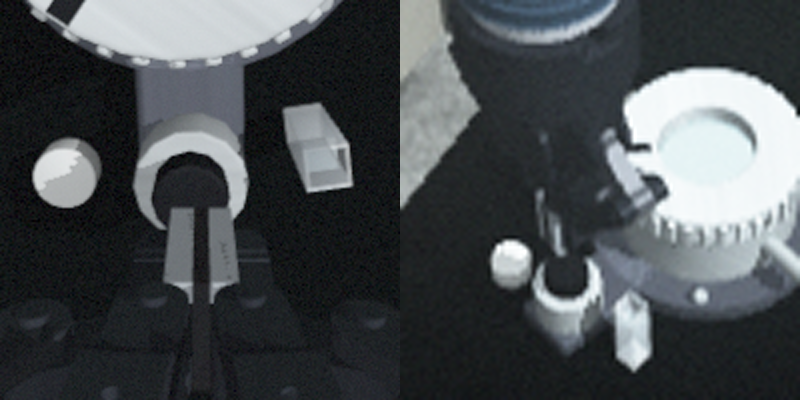

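The wrist crop shows the tip edge at (200,207), over the rear of the button centred near (190,182). The side crop shows the tip still just above the button. I'll go forward slightly and continue down.

Request:
play_rows --targets '[{"xyz": [0.004, -0.001, 0], "twist": 0}, {"xyz": [0, 0, 0.002], "twist": 0}, {"xyz": [0, 0, 0.002], "twist": 0}, {"xyz": [0, 0, 0], "twist": 0}]'

```text
time_s: 9.38
tool_pos: [476.2, -30.9, 46.9]
eef_rot: [-0.0, 0.824, 0.567, -0.0]
wrist_force: [-0.6, 0.4, 0.4]
finger_gap: 0.002
finger_force: 0.0
```

```bash
python3 - <<'E'
from h import *
s=arm.sense();print(s["time_s"],s["tool_pos"],s["wrist_force"],s["torque"],arm.tip_reach)
E
```

```text
9.375 [476.15498818 -30.90430257  46.91711234] [-0.59900466  0.36030755  0.40992773] [-0.02358738  0.02186137  0.00934933] 14.0
```

Request:
play_rows --targets '[{"xyz": [0, 0, 0.002], "twist": 0}, {"xyz": [0, 0, 0], "twist": 0}]'

```text
time_s: 9.62
tool_pos: [476.2, -30.9, 45.0]
eef_rot: [-0.0, 0.824, 0.567, -0.0]
wrist_force: [-0.8, 0.8, 0.8]
finger_gap: -0.001
finger_force: 0.0
```

Request:
play_rows --targets '[{"xyz": [0, 0, 0.002], "twist": 0}, {"xyz": [0, 0, 0], "twist": 0}]'

```text
time_s: 9.88
tool_pos: [476.3, -30.9, 43.0]
eef_rot: [-0.0, 0.824, 0.567, -0.0]
wrist_force: [0.4, 0.2, 1.0]
finger_gap: -0.001
finger_force: 0.0
```

```bash
python3 - <<'E'
from h import *
s=arm.sense();print(s["time_s"],s["tool_pos"],s["wrist_force"],s["torque"])
a=arm.camera("wrist");save(a,"w6.png");a=a["image"];b=arm.camera("side")["image"]
f=lambda i,x,y,w:cv2.resize(i[y:y+w,x:x+w],(400,400),interpolation=cv2.INTER_CUBIC)
o=np.hstack([f(a,220,140,200),f(b,250,190,80)])
cv2.imwrite("pics/c6.png",o[:,:,::-1])
E
```

```text
9.875 [476.27948567 -30.88760485  43.03952376] [0.36387532 0.1885536  1.0000559 ] [ 0.00253893  0.02055075 -0.00533603]
```

View pics/c6.png

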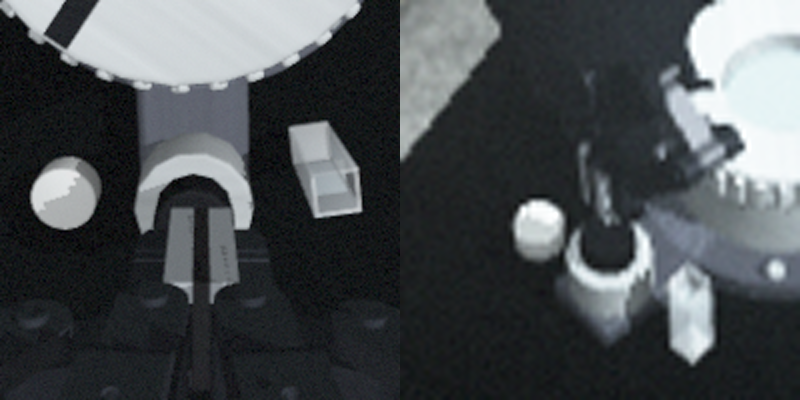

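The crops show the tip covering the button, and force is starting to build. Contact is therefore at TCP z of about 44, so the effective tip is roughly at TCP height. I'll press on.

Request:
play_rows --targets '[{"xyz": [0, 0, 0.002], "twist": 0}, {"xyz": [0, 0, 0.002], "twist": 0}, {"xyz": [0, 0, 0], "twist": 0}]'

```text
time_s: 10.35
tool_pos: [476.2, -30.8, 38.9]
eef_rot: [-0.0, 0.824, 0.567, -0.0]
wrist_force: [-0.1, 0.2, -0.3]
finger_gap: 0.002
finger_force: 0.0
```

Request:
play_rows --targets '[{"xyz": [0, 0, 0.002], "twist": 0}, {"xyz": [0, 0, 0.001], "twist": 0}, {"xyz": [0, 0, 0], "twist": 0}]'

```text
time_s: 10.72
tool_pos: [476.3, -30.9, 36.1]
eef_rot: [-0.0, 0.824, 0.567, -0.0]
wrist_force: [0.5, -0.4, 0.7]
finger_gap: -0.003
finger_force: 0.0
```

Request:
play_rows --targets '[{"xyz": [0, 0, 0.002], "twist": 0}, {"xyz": [0, 0, 0], "twist": 0}]'

```text
time_s: 10.98
tool_pos: [476.2, -30.9, 34.0]
eef_rot: [-0.0, 0.824, 0.567, -0.0]
wrist_force: [-0.2, -0.4, -0.3]
finger_gap: -0.002
finger_force: 0.0
```

Request:
play_rows --targets '[{"xyz": [0, 0, 0.002], "twist": 0}, {"xyz": [0, 0, 0], "twist": 0}]'

```text
time_s: 11.22
tool_pos: [476.2, -30.9, 32.0]
eef_rot: [-0.0, 0.824, 0.567, -0.0]
wrist_force: [-0.9, -0.4, -0.4]
finger_gap: -0.002
finger_force: 0.0
```

```bash
python3 - <<'E'
from h import *
s=arm.sense();print(s["time_s"],s["tool_pos"],s["wrist_force"],s["torque"])
a=arm.camera("wrist");save(a,"w7.png");b=arm.camera("side");c=arm.camera("scene")
for p in(a,b,c):look(p,("vent",))
f=lambda i,x,y,w:cv2.resize(i[y:y+w,x:x+w],(400,400),interpolation=cv2.INTER_CUBIC)
g=lambda i:cv2.convertScaleAbs(i,alpha=2.2,beta=10)
o=np.hstack([f(g(b["image"]),260,200,60),f(g(c["image"]),262,215,60)])
cv2.imwrite("pics/c7.png",o[:,:,::-1])
E
```

```text
11.225 [476.23123941 -30.87764186  31.99615324] [-0.87844185 -0.37476042 -0.3645671 ] [-0.00936912 -0.04293106  0.03425053]
vent [([475.0, -27.0, 40.0], 0.59)] ([311.1, 242.6], 262, [476.0, -23.0, 45.0])
vent [([479.0, -39.0, 44.0], 0.39)] ([290.2, 240.3], 61, [478.0, -44.0, 45.0])
vent [([525.0, 25.0, 53.0], 0.46), ([472.0, -39.0, 49.0], 0.44)] ([290.8, 251.6], 96, [474.0, -41.0, 45.0])
```

View pics/c7.png

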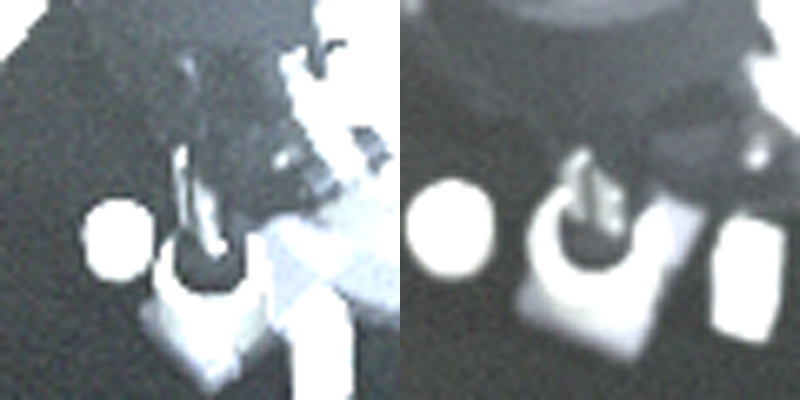

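The tip lies over the button disc in both views: side crop (215,252), scene crop (612,232). There is still no force, so the tip must be somewhat higher than nominal. I'll continue down in small steps.

Request:
play_rows --targets '[{"xyz": [0, 0, 0.0015], "twist": 0}, {"xyz": [0, 0, 0], "twist": 0}]'

```text
time_s: 11.92
tool_pos: [476.2, -30.9, 30.5]
eef_rot: [-0.0, 0.824, 0.567, -0.0]
wrist_force: [-0.3, -0.8, -0.1]
finger_gap: -0.001
finger_force: 0.0
```

Request:
play_rows --targets '[{"xyz": [0, 0, 0.0015], "twist": 0}, {"xyz": [0, 0, 0], "twist": 0}]'

```text
time_s: 12.18
tool_pos: [476.3, -30.9, 29.0]
eef_rot: [-0.0, 0.824, 0.567, -0.0]
wrist_force: [0.2, 0.8, -0.7]
finger_gap: -0.005
finger_force: 0.0
```

```bash
python3 - <<'E'
from h import *
s=arm.sense();print(s["time_s"],s["tool_pos"],s["wrist_force"],s["torque"],s["joint_torque"])
E
```

```text
12.175 [476.25557832 -30.87235283  29.02814737] [ 0.19694271  0.80424479 -0.70648348] [ 0.00684357 -0.02748644  0.01039353] [-3.85051142e-03 -3.27753496e+01 -2.56972075e+00 -1.73768020e+01
  1.02753594e-02 -6.97342955e-03 -2.61045469e-03]
```

Request:
play_rows --targets '[{"xyz": [0, 0, 0.0015], "twist": 0}, {"xyz": [0, 0, 0], "twist": 0}]'

```text
time_s: 12.42
tool_pos: [476.3, -30.9, 27.6]
eef_rot: [-0.0, 0.824, 0.567, -0.0]
wrist_force: [-0.4, -0.4, 0.4]
finger_gap: 0.001
finger_force: 0.0
```

Request:
play_rows --targets '[{"xyz": [0, 0, 0.0015], "twist": 0}, {"xyz": [0, 0, 0], "twist": 0}]'

```text
time_s: 12.68
tool_pos: [476.3, -30.9, 26.0]
eef_rot: [-0.0, 0.824, 0.567, -0.0]
wrist_force: [-0.2, 0.4, 0.9]
finger_gap: -0.0
finger_force: 0.0
```

Request:
play_rows --targets '[{"xyz": [0, 0, 0.0015], "twist": 0}, {"xyz": [0, 0, 0], "twist": 0}]'

```text
time_s: 12.92
tool_pos: [476.3, -30.9, 24.5]
eef_rot: [-0.0, 0.824, 0.567, -0.0]
wrist_force: [0.3, 0.5, -0.0]
finger_gap: 0.001
finger_force: 0.0
```

Request:
play_rows --targets '[{"xyz": [0, 0, 0.0015], "twist": 0}, {"xyz": [0, 0, 0], "twist": 0}]'

```text
time_s: 13.18
tool_pos: [476.4, -30.9, 23.1]
eef_rot: [-0.0, 0.824, 0.567, -0.0]
wrist_force: [0.2, -0.1, -0.1]
finger_gap: -0.002
finger_force: 0.0
```

Request:
play_rows --targets '[{"xyz": [0, 0, 0.0015], "twist": 0}, {"xyz": [0, 0, 0], "twist": 0}]'

```text
time_s: 13.42
tool_pos: [476.5, -30.9, 21.7]
eef_rot: [-0.0, 0.824, 0.567, -0.0]
wrist_force: [-1.1, -0.2, 1.3]
finger_gap: -0.001
finger_force: 0.9
```

```bash
python3 - <<'E'
from h import *
s=arm.sense();print(s["time_s"],s["tool_pos"],s["wrist_force"],s["joint_torque"][1:4])
a=arm.camera("wrist");save(a,"w8.png")
print(a["position"],rot(a["rotation"]).round(3).tolist(),np.round(a["K"],0).tolist())
g=cv2.cvtColor(a["image"],cv2.COLOR_RGB2GRAY)
print("col320",g[150:300:4,330].tolist());print("row225",g[215,260:380:4].tolist())
for t in("vent","ring","loose_cap","cuvette"):look(a,(t,))
E
```

```text
13.425 [476.4528196  -30.87955803  21.74601238] [-1.05328869 -0.16270612  1.28462459] [-32.34802008  -2.55064063 -16.7477864 ]
[502.54721209  33.99031699 185.87493688] [[0.933, -0.346, -0.097], [-0.359, -0.898, -0.255], [0.001, 0.272, -0.962]] [[337.0, 0.0, 320.0], [0.0, 337.0, 202.0], [0.0, 0.0, 1.0]]
col320 [213, 209, 210, 214, 212, 213, 211, 210, 211, 212, 206, 206, 103, 104, 103, 98, 103, 102, 135, 144, 146, 187, 197, 197, 110, 113, 117, 114, 114, 114, 117, 118, 93, 143, 20, 31, 35, 34]
row225 [17, 23, 23, 17, 6, 19, 24, 85, 100, 99, 100, 99, 100, 101, 100, 99, 100, 99, 102, 101, 101, 99, 5, 18, 18, 20, 13, 93, 171, 172]
vent [([470.0, -24.0, 32.0], 0.4)] ([303.9, 249.2], 61, [473.0, -21.0, 45.0])
ring [([493.0, 37.0, 64.0], 0.83)] ([306.7, 95.2], 32868, [500.0, 39.0, 64.0])
loose_cap [([436.0, -24.0, 9.0], 0.79), ([471.0, -24.0, 33.0], 0.72)] ([245.2, 250.2], 1213, [436.0, -23.0, 13.0])
cuvette [([511.0, -31.0, 33.0], 0.58)] ([389.6, 239.6], 1675, [511.0, -31.0, 45.0])
```

Request:
play_rows --targets '[{"xyz": [0, 0, 0.0015], "twist": 0}, {"xyz": [0, 0, 0.0015], "twist": 0}, {"xyz": [0, 0, 0], "twist": 0}]'

```text
time_s: 14.25
tool_pos: [476.5, -30.9, 18.7]
eef_rot: [-0.0, 0.824, 0.567, -0.0]
wrist_force: [-0.7, 0.6, 3.5]
finger_gap: -0.001
finger_force: 1.6
```

```bash
python3 - <<'E'
from h import *
s=arm.sense();print(s["time_s"],s["tool_pos"],s["wrist_force"],s["torque"],s["finger_force"])
E
```

```text
14.25 [476.48517209 -30.87219949  18.66691329] [-0.70381821  0.60300605  3.5154123 ] [0.05721852 0.15096713 0.04442316] 1.5577148726833911
```

Contact is confirmed: the button spring reads 3.5 N at about 5 mm. I'll press to the stop and hold.

Request:
play_rows --targets '[{"xyz": [0, 0, 0.0015], "twist": 0}, {"xyz": [0, 0, 0.001], "twist": 0}, {"xyz": [0, 0, 0], "twist": 0}]'

```text
time_s: 14.62
tool_pos: [476.5, -30.9, 16.2]
eef_rot: [0.0, 0.824, 0.567, 0.0]
wrist_force: [-0.8, -0.1, 4.4]
finger_gap: -0.003
finger_force: 2.1
```

Request:
play_rows --targets '[{"xyz": [0, 0, 0.0005], "twist": 0}, {"xyz": [0, 0, 0], "twist": 0}, {"xyz": [0, 0, 0], "twist": 0}, {"xyz": [0, 0, 0], "twist": 0}, {"xyz": [0, 0, 0], "twist": 0}]'

```text
time_s: 15.25
tool_pos: [476.5, -30.9, 15.7]
eef_rot: [0.0, 0.824, 0.567, 0.0]
wrist_force: [-0.3, -0.0, 4.3]
finger_gap: 0.001
finger_force: 2.2
```

Request:
play_rows --targets '[{"xyz": [0, 0, 0.001], "twist": 0}, {"xyz": [0, 0, 0], "twist": 0}, {"xyz": [0, 0, 0], "twist": 0}, {"xyz": [0, 0, 0], "twist": 0}, {"xyz": [0, 0, 0], "twist": 0}]'

```text
time_s: 15.88
tool_pos: [476.5, -30.9, 15.0]
eef_rot: [0.0, 0.824, 0.567, -0.0]
wrist_force: [-2.1, -0.0, 6.8]
finger_gap: -0.001
finger_force: 3.5
```

Request:
play_rows --targets '[{"xyz": [0, 0, 0], "twist": 0}, {"xyz": [0, 0, 0], "twist": 0}, {"xyz": [0, 0, 0], "twist": 0}, {"xyz": [0, 0, 0], "twist": 0}]'

```text
time_s: 16.38
tool_pos: [476.5, -30.9, 15.0]
eef_rot: [0.0, 0.824, 0.567, -0.0]
wrist_force: [-1.7, 0.3, 7.2]
finger_gap: -0.001
finger_force: 3.5
```

The button was held at its stop for over 1 s, with the force well above 4.8 N. Effective tip height is TCP + 22, so the ring face should be met at TCP z of about 42. Now I'll lift and move over the ring.

Request:
play_rows --targets '[{"xyz": [0, 0, -0.022], "twist": 0}, {"xyz": [0, 0, -0.025], "twist": 0}, {"xyz": [0.0225, 0, 0], "twist": 0}, {"xyz": [0.0225, 0, 0], "twist": 0}, {"xyz": [0, 0, 0.013], "twist": 0}]'

```text
time_s: 17.0
tool_pos: [494.1, 13.2, 48.8]
eef_rot: [0.0, 0.823, 0.568, 0.002]
wrist_force: [0.7, -0.2, -0.1]
finger_gap: 0.005
finger_force: 0.0
```

Request:
play_rows --targets '[{"xyz": [0, 0, 0.005], "twist": 0}, {"xyz": [0, 0, 0.002], "twist": 0}, {"xyz": [0, 0, 0], "twist": 0}]'

```text
time_s: 17.38
tool_pos: [491.7, 9.9, 41.3]
eef_rot: [-0.0, 0.824, 0.566, -0.001]
wrist_force: [-1.4, -0.1, 2.3]
finger_gap: -0.002
finger_force: 1.0
```

Request:
play_rows --targets '[{"xyz": [0, 0, 0.0017], "twist": 0}, {"xyz": [0, 0, 0], "twist": 0}, {"xyz": [0.0029, 0.0145, 0], "twist": 0}, {"xyz": [0.0082, 0.0123, 0], "twist": 0}]'

```text
time_s: 17.88
tool_pos: [523.3, 12.1, 40.4]
eef_rot: [0.0, 0.824, 0.566, 0.001]
wrist_force: [-2.0, 0.6, 3.4]
finger_gap: 0.004
finger_force: 1.5
```

Request:
play_rows --targets '[{"xyz": [0.0123, 0.0082, 0], "twist": 0}, {"xyz": [0.0145, 0.0029, 0], "twist": 0}, {"xyz": [0, 0, 0], "twist": 0}]'

```text
time_s: 18.25
tool_pos: [544.0, 35.9, 40.7]
eef_rot: [0.0, 0.823, 0.568, 0.002]
wrist_force: [1.2, 0.6, 2.6]
finger_gap: 0.005
finger_force: 1.4
```

```bash
cat > mark.py <<'E'
from h import *
s=arm.sense();T=np.array(s["tool_pos"]);A=rot(s["eef_rot"])
C=np.array([506.2,49.0]);print(s["time_s"],T.round(1),s["wrist_force"].round(1) if hasattr(s["wrist_force"],'round') else s["wrist_force"])
d=T[:2]-C;print("tip r",np.hypot(*d).round(1),"phi",np.degrees(np.arctan2(d@A[:2,1],-d@A[:2,0])).round(1))
for n in("wrist","scene","side"):
    p=arm.camera(n);g=cv2.cvtColor(p["image"],cv2.COLOR_RGB2GRAY)
    a=np.radians(np.arange(360));v=[]
    Rm=rot(p["rotation"])
    def pix(w): return cv2.projectPoints(np.array(w,float).reshape(-1,1,3),cv2.Rodrigues(Rm.T)[0],-Rm.T@np.array(p["position"]),np.array(p["K"]),np.array(p["D"]))[0][:,0]
    Q=np.array([np.mean([g[int(round(y)),int(round(x))] if 0<=x<640 and 0<=y<400 else 999 for x,y in pix([[C[0]+r*np.cos(t),C[1]+r*np.sin(t),63] for r in(32,36,40)])]) for t in a])
    print(n,[(int(i*6),int(Q[i*6:i*6+6].mean())) for i in range(60) if Q[i*6:i*6+6].mean()<140])
    cv2.imwrite("pics/m_%s_%d.png"%(n,s["time_s"]*10),p["image"][:,:,::-1])
E
python3 mark.py
```

```text
18.25 [544.   35.9  40.7] [1.2 0.6 2.6]
tip r 40.0 phi 91.6
wrist [(204, 51), (210, 34), (216, 32), (222, 36), (228, 33), (234, 44), (240, 38), (246, 39), (252, 39), (258, 37), (264, 34), (270, 36), (276, 34), (282, 33), (288, 30), (294, 32), (300, 31), (306, 33), (312, 40), (318, 49), (324, 77), (330, 58), (336, 59), (342, 58), (348, 106)]
scene [(0, 52), (6, 42), (12, 41), (18, 42), (24, 41), (30, 40), (36, 40), (42, 40), (48, 40), (54, 40), (60, 40), (66, 46), (72, 104), (84, 98), (90, 47), (96, 45), (102, 45), (108, 68), (288, 98), (330, 94), (336, 81), (342, 81), (348, 75), (354, 66)]
side [(0, 36), (6, 37), (12, 39), (18, 40), (24, 41), (30, 39), (36, 38), (42, 37), (48, 36), (54, 36), (60, 41), (66, 44), (72, 51), (78, 44), (84, 38), (90, 38), (96, 36), (102, 38), (108, 38), (114, 68), (120, 47), (126, 41), (282, 139), (288, 61), (324, 82), (330, 82), (336, 90), (342, 66), (348, 49), (354, 36)]
```

Mark now reads about 288° in world angle (started 212°), so it turned about 76° for 90° of travel, with some slip. I'll press slightly more and continue.

Request:
play_rows --targets '[{"xyz": [-0.0005, -0.001, 0.0015], "twist": 0}, {"xyz": [0.0145, -0.0029, 0], "twist": 0}, {"xyz": [0.0123, -0.0082, 0], "twist": 0}, {"xyz": [0.0082, -0.0123, 0], "twist": 0}, {"xyz": [0.0029, -0.0145, 0], "twist": 0}]'

```text
time_s: 19.02
tool_pos: [518.2, 84.3, 38.8]
eef_rot: [-0.0, 0.823, 0.568, 0.001]
wrist_force: [1.8, 0.4, 4.8]
finger_gap: 0.0
finger_force: 2.4
```

Request:
play_rows --targets '[{"xyz": [-0.0029, -0.0145, 0], "twist": 0}, {"xyz": [-0.0082, -0.0123, 0], "twist": 0}, {"xyz": [-0.0123, -0.0082, 0], "twist": 0}, {"xyz": [-0.0145, -0.0029, 0], "twist": 0}, {"xyz": [0, 0, 0], "twist": 0}]'

```text
time_s: 19.65
tool_pos: [466.3, 57.9, 37.9]
eef_rot: [-0.0, 0.825, 0.566, -0.002]
wrist_force: [-0.1, -1.5, 5.6]
finger_gap: -0.004
finger_force: 2.9
```

```bash
python3 mark.py
```

```text
19.65 [466.3  57.9  37.9] [-0.1 -1.5  5.6]
tip r 40.9 phi -81.5
wrist [(102, 66), (108, 100), (156, 94), (162, 85), (168, 80), (174, 70), (180, 64), (186, 31), (192, 37), (198, 32), (204, 32), (210, 34), (216, 31), (222, 31), (228, 31), (234, 33), (240, 37), (246, 36), (252, 37), (258, 35), (264, 35), (270, 34), (276, 34), (282, 90)]
scene [(66, 99), (72, 83), (78, 64), (84, 55), (90, 65), (96, 88), (102, 58), (108, 49), (114, 51), (120, 51), (126, 51), (132, 49), (138, 45), (144, 46), (150, 51), (156, 57), (162, 71), (168, 85), (174, 138)]
side [(102, 82), (132, 131), (138, 124), (144, 101), (150, 56), (156, 54), (162, 54), (168, 61), (174, 94)]
```

Mark is at about 104°: 176° gained for 180° of travel, almost no slip. Around 416° is left, so I'll do one more full circle and then measure.

Request:
play_rows --targets '[{"xyz": [-0.0135, 0.0045, -0.0008], "twist": 0}, {"xyz": [-0.0113, 0.0087, 0], "twist": 0}, {"xyz": [-0.0082, 0.0123, 0], "twist": 0}, {"xyz": [-0.0029, 0.0145, 0], "twist": 0}, {"xyz": [0.0029, 0.0145, 0], "twist": 0}]'

```text
time_s: 20.42
tool_pos: [504.7, 9.1, 38.2]
eef_rot: [-0.002, 0.824, 0.566, -0.003]
wrist_force: [-2.3, 1.0, 4.3]
finger_gap: 0.0
finger_force: 2.7
```

Request:
play_rows --targets '[{"xyz": [0.0082, 0.0123, 0], "twist": 0}, {"xyz": [0.0123, 0.0082, 0], "twist": 0}, {"xyz": [0.0145, 0.0029, 0], "twist": 0}, {"xyz": [0, 0, 0], "twist": 0}]'

```text
time_s: 20.92
tool_pos: [540.9, 34.8, 38.7]
eef_rot: [-0.001, 0.824, 0.567, -0.001]
wrist_force: [-0.0, 0.4, 4.6]
finger_gap: 0.002
finger_force: 2.4
```

```bash
python3 mark.py
```

```text
20.925 [540.9  34.8  38.7] [-0.   0.4  4.6]
tip r 37.5 phi 88.7
wrist [(204, 52), (210, 34), (216, 34), (222, 29), (228, 29), (234, 36), (240, 36), (246, 38), (252, 38), (258, 36), (264, 35), (270, 35), (276, 34), (282, 32), (288, 31), (294, 29), (300, 32), (306, 32), (312, 41), (318, 42), (324, 92), (330, 91), (336, 89), (342, 91), (348, 102)]
scene [(0, 45), (6, 39), (12, 41), (18, 41), (24, 41), (30, 40), (36, 40), (42, 40), (48, 40), (54, 40), (60, 39), (66, 39), (72, 57), (78, 109), (84, 125), (90, 64), (96, 45), (102, 47), (108, 46), (114, 85), (258, 76), (324, 109), (330, 83), (336, 82), (342, 80), (348, 64), (354, 58)]
side [(0, 36), (6, 38), (12, 41), (18, 42), (24, 41), (30, 39), (36, 37), (42, 35), (48, 37), (54, 36), (60, 38), (66, 42), (72, 49), (78, 43), (84, 38), (90, 36), (96, 37), (102, 37), (108, 37), (114, 49), (120, 54), (126, 38), (132, 126), (258, 86), (264, 71), (318, 128), (324, 76), (330, 93), (336, 71), (342, 54), (348, 42), (354, 36)]
```

Request:
play_rows --targets '[{"xyz": [0.0145, -0.0029, 0.0003], "twist": 0}, {"xyz": [0.0123, -0.0082, 0], "twist": 0}, {"xyz": [0.0082, -0.0123, 0], "twist": 0}, {"xyz": [0.0029, -0.0145, 0], "twist": 0}, {"xyz": [-0.0029, -0.0145, 0], "twist": 0}]'

```text
time_s: 21.7
tool_pos: [505.9, 87.1, 39.2]
eef_rot: [-0.0, 0.824, 0.567, 0.001]
wrist_force: [1.6, 0.9, 5.0]
finger_gap: 0.0
finger_force: 2.2
```

Request:
play_rows --targets '[{"xyz": [-0.0082, -0.0123, 0], "twist": 0}, {"xyz": [-0.0123, -0.0082, 0], "twist": 0}, {"xyz": [-0.0145, -0.0029, 0], "twist": 0}, {"xyz": [0, 0, 0], "twist": 0}]'

```text
time_s: 22.2
tool_pos: [469.6, 57.6, 38.3]
eef_rot: [-0.0, 0.825, 0.565, -0.003]
wrist_force: [-0.8, -0.8, 5.8]
finger_gap: 0.003
finger_force: 2.7
```

```bash
python3 mark.py
```

```text
22.2 [469.6  57.6  38.3] [-0.8 -0.8  5.8]
tip r 37.6 phi -82.0
wrist [(78, 37), (150, 89), (156, 88), (162, 87), (168, 88), (174, 89), (180, 79), (186, 35), (192, 33), (198, 33), (204, 29), (210, 29), (216, 33), (222, 32), (228, 31), (234, 32), (240, 36), (246, 39), (252, 39), (258, 38), (264, 34), (270, 34), (276, 33), (282, 36)]
scene [(60, 97), (66, 75), (72, 63), (78, 53), (84, 68), (90, 85), (96, 56), (102, 46), (108, 50), (114, 52), (120, 51), (126, 51), (132, 46), (138, 44), (144, 44), (150, 48), (156, 65), (162, 79), (168, 80), (174, 108)]
side [(72, 110), (78, 130), (120, 119), (126, 86), (132, 93), (138, 89), (144, 49), (150, 50), (156, 50), (162, 57), (168, 78), (174, 103)]
```

Mark is at about 80°, with around 80° left to 160°. I'll do four more steps, then lift off.

Request:
play_rows --targets '[{"xyz": [-0.0145, 0.0029, 0], "twist": 0}, {"xyz": [-0.0123, 0.0082, 0], "twist": 0}, {"xyz": [-0.0082, 0.0123, 0], "twist": 0}, {"xyz": [-0.0025, 0.0125, 0], "twist": 0}, {"xyz": [0, 0, 0], "twist": 0}]'

```text
time_s: 22.98
tool_pos: [493.3, 11.0, 38.9]
eef_rot: [0.001, 0.825, 0.566, -0.0]
wrist_force: [1.1, -2.0, 4.2]
finger_gap: 0.002
finger_force: 2.3
```

Request:
play_rows --targets '[{"xyz": [0, 0, -0.01], "twist": 0}, {"xyz": [0, 0, -0.04], "twist": 0}, {"xyz": [0, 0, -0.06], "twist": 0}, {"xyz": [-0.05, 0, -0.03], "twist": 0}, {"xyz": [0, 0, 0], "twist": 0}]'

```text
time_s: 23.6
tool_pos: [474.3, -37.4, 181.2]
eef_rot: [0.002, 0.826, 0.564, 0.0]
wrist_force: [0.7, -0.2, -0.4]
finger_gap: -0.0
finger_force: 0.0
```

```bash
python3 mark.py; python3 - <<'E'
from h import *
import glob
p=arm.camera("wrist");look(p,("vent","loose_cap","cuvette","tape_roll"))
cv2.imwrite("pics/f.png",p["image"][:,:,::-1])
E
```

```text
23.6 [474.3 -37.4 181.2] [ 0.7 -0.2 -0.4]
tip r 92.1 phi 1.1
wrist [(150, 102), (156, 64)]
scene [(48, 135), (54, 123), (60, 139), (84, 135), (90, 102), (96, 59), (102, 49), (108, 42), (114, 40), (120, 39), (126, 39), (132, 41), (138, 43), (144, 45), (150, 46), (156, 45), (162, 43), (168, 40), (174, 39), (180, 41), (186, 46), (192, 57), (198, 112)]
side [(156, 59)]
vent [([472.0, -31.0, 43.0], 0.77)] ([321.4, 187.0], 467, [475.0, -33.0, 45.0])
loose_cap [([436.0, -27.0, 7.0], 0.87)] ([280.8, 185.1], 402, [435.0, -24.0, 13.0])
cuvette [([510.0, -35.0, 35.0], 0.53)] ([360.0, 173.7], 320, [512.0, -34.0, 45.0])
tape_roll [] None
```

View pics/f.png

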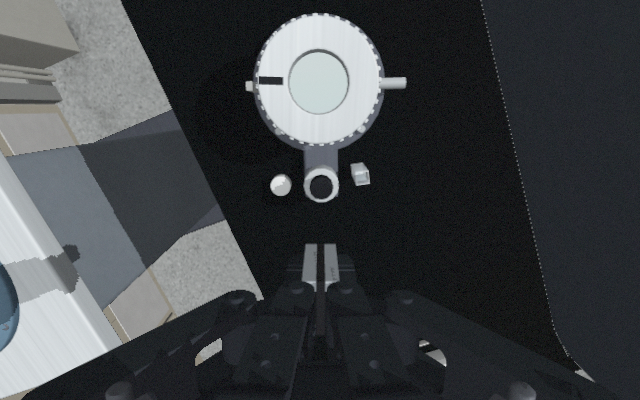

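The dark line at (271,81) points at the post at (249,86). It has come round for the second time, and the cap and cuvette have not moved. The arm is clear, so I'm handing in.

```bash
python3 -c "
from cell import arm
print(arm.hand_in())"
```

```text
the job is handed in; nothing more can be done
None
```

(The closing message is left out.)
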